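# Press the oblong tub's loose lid home

## Robot

A 6-joint arm with a two-finger parallel gripper is mounted at the origin on the work surface; the furniture and walls round the work are solid. World frame = base frame: x ahead of the robot, y to its left, z up, the work surface at z = 0. Lengths are in m, angles in rad, forces in N, time in s.
With the tool pointing down it reaches from about 0.35 to 0.975 m from the base axis. Payload 4.9 kg.
Tool frame: the origin (TCP) lies between the finger pads, 19 mm behind the fingertips; this is the grasp point; z points along the fingers, y is the line along which they close (so a half turn about z gives the same grasp; the last joint's range is limited). The gripper opens to 85 mm and grips with 20 to 120 N. Pads are 22 mm wide; open, the fingers measure 114 mm over their backs; the gripper's body (76 mm by 85 mm) begins 54 mm behind the grasp point. The pads swing forward as they close: fully open they stand 13 mm farther back than shut.
Start: joints at [1.005, 0.053, 1.613, -0, 1.476, -0.119], TCP at [0.27, 0.564, 0.25] pointing down, gripper open.
Joint ranges: [-3.01, 3.01], [-1.01, 2.22], [0.06, 2.58], [-1.02, 4.17], [0.09, 2.62], [-3.14, 3.14]. Speed limits (rad/s): [2.57, 2.57, 3.14, 3.14, 3.14, 3.14].

## Interface

Orientations are given as a rotation vector (axis times angle).
In Python, from station import ctrl gives the robot as it stands.
- The arm moves only by the shell command python3 jog.py [FORCE], which reads ROWS from standard input. ROWS is a JSON object whose key "ticks" holds a list of rows, 1 to 20 of them, each of 7 numbers: the finger opening in m, then dx, dy, dz in fractions of the full range, 1 being 0.75 m, then a rotation vector rx, ry, rz in normalised numbers (1 is pi rad); each row is the pose to reach, as a shift and turn from the pose commanded when the command began, along the tool's axes at that moment; what a row does not reach only later rows make up. A row lasts 1/12 s, in which the tool goes at most 0.0417 m and 0.125 rad, less where a joint would pass 70% of its speed; a pose out of reach is approached as far as the arm can. The fingers move at their own pace and stop on an object; FORCE is the grip in N (left out, the last holds). Time passes only in rows, so rows that do not move let the fingers close. It prints the time, the measured TCP pose, the force, the opening and the grip force at its end. Input that does not fit is refused with a message, and nothing moves.
- ctrl.get_obs(): the state, without advancing time (a new reading comes with each control period).
- ctrl.get_image(name): name is "side" or "top"; returns the picture (480x640x3 uint8, red, green, blue); there is no depth.
- ctrl.camera_params(name): a dict with "fx", "fy", "cx", "cy" (pixels), "T" (4x4, takes a point from camera to world coordinates). Camera axes: x right, y down, z forward; pixel columns grow to the right and rows downward; lengths in m; the calibration is good to about 2 mm. A picture is of the moment at which its call begins. camera_params takes no time and is no camera call.
- ctrl.finish_job(): hands the job in; it is judged then, once.
The state is a dict: "t": time; "q": joint angles; "dq": joint speeds; "effort": joint torques, N m; "tool_pos": TCP position; "tool_rot": TCP orientation; "contact_force": force on the tool from outside, world axes, zero at the start; "wrist_torque": the same for the moment, N m; "opening": finger opening in m; "grip_force": force on a finger pad.
Only numpy, scipy, OpenCV 4.12 (cv2) and the standard library are available. Lean on these libraries where they do the work, as an engineer would, in place of code of your own. Each camera call takes 0.05 s, during which the arm holds its last target. There are 200 camera calls.

## Task

Two white food tubs stand on the worktop, each with its lid lying loose on the rim. With closed fingertips gently press on the very middle of the lid of the larger, oblong tub, so that it goes down evenly, until it is fully home on the tub, then withdraw. Leave the smaller, squarer tub alone, because it is still in use and its lid must stay loose, and do not grip, lift or shift either tub or disturb the other things.

Things in the scene. Friction and masses are not known exactly. Their poses are not given: they have to be found in the camera images.
- oblong_tub: the larger white food tub, oblong from above: lid 282 mm along its own x by 202 mm along y. Loose on the worktop, about 0.75 kg. Origin under the tub at worktop height, z up. The lid is a flat rigid plate: middle at x = +5 mm, y = 0 of this frame, top at 145 mm plus the value of joint oblong_tub_lid. Press it there, within 25 mm of the middle, and touch this tub nowhere else.
- lid_middle (a point): the spot to press: the middle of the oblong tub's lid top, at the height that it has when the lid is fully home (the loose lid's top stands 6 to 10 mm above this point). Fixed in the tub's frame at 5, 0, 145 mm.
- oblong_tub_lid (a joint): how far the lid of the oblong tub stands above its home position, in m: 0 is fully home, it starts 6 to 10 mm up. The lid only slides straight up and down, with a friction of about 2 N and no spring: it stays where it is left. At 0 it meets a hard stop. About 5 N presses it home; over 30 N is too hard.
- square_tub: the smaller, squarer white food tub, with a lid 232 mm along its own x by 208 mm along its own y, top at 145 mm plus the value of joint square_tub_lid. It is full and heavy and does not budge. Origin: under the tub at worktop height. To be left alone.
- square_tub_lid (a joint): how far the lid of the squarer tub stands above its home position, in m; starts 6 to 10 mm up and must stay up.
- thermometer: flat black digital thermometer, 105 mm long, 42 mm wide and 20 mm high, lying loose on the worktop in the gap between the tubs; origin under its centre. To be left alone.
- jar: jar with a white filling and a lid, 81 mm across and 163 mm high, standing loose on the worktop in the gap between the tubs; origin under its centre. To be left alone.
- small_bottle: small dropper bottle, 38 mm across and 94 mm high, standing loose on the worktop in the gap between the tubs; origin under its centre. To be left alone.

How it is judged:
On the way:
1. the fingers press the oblong tub's lid home (contact force between the fingers and oblong_tub above 0.3 N and value of joint oblong_tub_lid below 0.002 m), for 0.04 s.
At the end, for the whole second after the job is handed in: The oblong tub's lid is within 2 mm of fully home and the tub stands at rest within 20 mm of where it was; the squarer tub's lid is still more than 4 mm up and that tub within 10 mm of its place; the thermometer, the upright jar and the upright bottle are within 15 mm of theirs (value of joint oblong_tub_lid below 0.002 m and value of joint square_tub_lid above 0.004 m and distance of oblong_tub from where it was at the start of the episode below 0.02 m and distance of square_tub from where it was at the start of the episode below 0.01 m and angle between oblong_tub's own z axis and vertical below 0.05 rad and linear speed of oblong_tub below 0.01 m/s and distance of each of thermometer, jar, small_bottle from where it was at the start of the episode below 0.015 m and angle between each of small_bottle, jar's own z axis and vertical below 0.2 rad); the robot touches nothing.
It fails at once if the oblong tub is touched elsewhere than on the middle of its lid (tool centre over 25 mm beside the middle) (contact force between any of the fingers, the arm and oblong_tub above 0.5 N and horizontal distance between the grasp point and lid_middle above 0.025 m).
It fails at once if the oblong tub is lifted, tipped or shoved out of its place, or its lid is pulled up (height (world z) of oblong_tub above 0.01 m or angle between oblong_tub's own z axis and vertical above 0.1 rad or value of joint oblong_tub_lid above 0.016 m or distance of oblong_tub from where it was at the start of the episode above 0.02 m).
It fails at once if the oblong tub is pressed harder than gently (over 30 N) (contact force between any of the arm, the fingers and oblong_tub above 30 N).
It fails at once if the squarer tub is touched, or its lid or place changed (contact force between any of the arm, the fingers and square_tub above 1 N or value of joint square_tub_lid below 0.004 m or value of joint square_tub_lid above 0.016 m or distance of square_tub from where it was at the start of the episode above 0.01 m).
It fails at once if a bystander is disturbed (distance of any of thermometer, jar, small_bottle from where it was at the start of the episode above 0.015 m).
It also fails if it takes over 38 s, if anything falls off the work surface, if the arm or the gripper's body presses on something with over 40 N, if the wrist force passes 120 N, or if a joint passes its speed limit or range.

## Working session

There is one attempt and no reset: what is moved stays moved. The work goes in short steps, Python scripts to look and compute and a shell command to move; the robot and the scene stay as the last step left them, time stands still between calls to the robot, and variables do not carry over. Pictures are saved under pics/ and viewed, at most 10 in all, crops included, and the job is handed in when it is done.

```bash
ls; mkdir -p pics
python3 - <<'E'
from station import ctrl
import cv2,numpy as np
o=ctrl.get_obs();print({k:np.round(v,3).tolist() for k,v in o.items()})
for n in("top","side"):
    cv2.imwrite(f"pics/{n}0.png",ctrl.get_image(n)[:,:,::-1]);p=ctrl.camera_params(n);print(n,p)
E
```

```text
jog.py
pics
station.py
{'t': 0.0, 'q': [1.005, 0.053, 1.614, 0.0, 1.476, -0.119], 'dq': [-0.004, -0.002, -0.001, -0.002, 0.001, -0.003], 'effort': [-0.0, -39.369, -37.017, -0.0, 0.007, -0.0], 'tool_pos': [0.27, 0.563, 0.249], 'tool_rot': [-0.696, -3.063, 0.003], 'contact_force': [0.973, 0.155, -0.165], 'wrist_torque': [-0.022, 0.04, 0.013], 'grip_force': 0.0, 'opening': 0.085}
top {'fx': 488.4613827495873, 'fy': 488.4613827495873, 'cx': 316.2223494036789, 'cy': 233.02917236474283, 'T': array([[ 0.36157956, -0.7344774 ,  0.57428492, -0.03326909],
       [-0.9323401 , -0.28387175,  0.22396155, -0.09859556],
       [-0.00147143, -0.61640878, -0.78742495,  0.80976502],
       [ 0.        ,  0.        ,  0.        ,  1.        ]])}
side {'fx': 497.40024083080925, 'fy': 497.40024083080925, 'cx': 320.9007837421852, 'cy': 240.39052669381866, 'T': array([[ 0.99224615, -0.08797004,  0.08780007,  0.37312181],
       [-0.12426017, -0.68711384,  0.71584494, -0.65166382],
       [-0.00264427, -0.72120444, -0.69271723,  0.84710415],
       [ 0.        ,  0.        ,  0.        ,  1.        ]])}
```

View pics/top0.png

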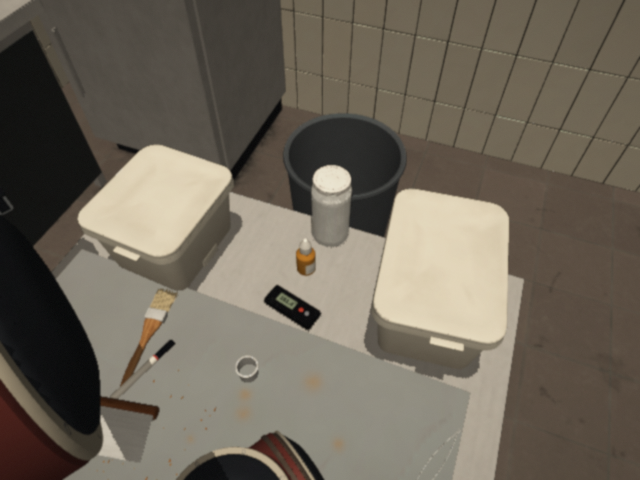

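View pics/side0.png

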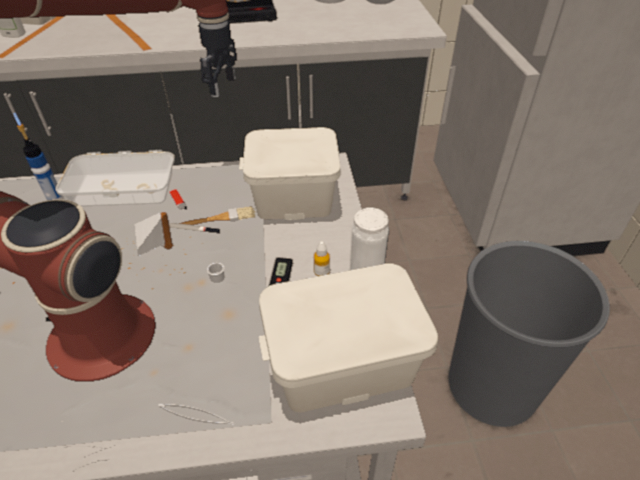

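The top view shows the smaller tub at about (157,200) and the larger at (445,265). In the side view the larger tub's lid is near (347,325) and the smaller one's near (292,155). The jar, bottle and thermometer stand in the gap between them. Next I'll mask the lids and measure them from both views.

```bash
cat > h.py <<'E'
import cv2,numpy as np
from station import ctrl
def ray(n,uv):
    p=ctrl.camera_params(n);T=p["T"];uv=np.atleast_2d(uv).astype(float)
    d=np.c_[(uv[:,0]-p["cx"])/p["fx"],(uv[:,1]-p["cy"])/p["fy"],np.ones(len(uv))]@T[:3,:3].T
    return T[:3,3],d
def plane(n,uv,z):
    c,d=ray(n,uv);return c+d*((z-c[2])/d[:,2])[:,None]
def two(ua,ub):
    (a,d),(b,e)=ray("top",ua),ray("side",ub);d=d[0];e=e[0]
    s=np.linalg.lstsq(np.c_[d,-e],b-a,rcond=None)[0];p,q=a+d*s[0],b+e*s[1]
    return (p+q)/2,np.linalg.norm(p-q)
E
python3 - <<'E'
from h import *
seeds={"top":[(445,265),(157,200)],"side":[(347,325),(292,155)]}
cen={}
for n in seeds:
    im=cv2.imread(f"pics/{n}0.png");vis=im.copy()
    for i,s in enumerate(seeds[n]):
        print(n,i,im[s[1],s[0]])
        m=np.zeros((482,642),np.uint8);b=cv2.GaussianBlur(im,(3,3),0)
        cv2.floodFill(b,m,s,0,(22,)*3,(22,)*3,cv2.FLOODFILL_FIXED_RANGE|cv2.FLOODFILL_MASK_ONLY|(255<<8))
        m=cv2.morphologyEx(m[1:-1,1:-1],cv2.MORPH_OPEN,np.ones((9,9)))
        c=max(cv2.findContours(m,0,1)[0],key=cv2.contourArea)
        cv2.drawContours(vis,[c],-1,(0,0,255),1)
        P=plane(n,c[:,0],0.153)
        r=cv2.minAreaRect((P[:,:2]*1000).astype(np.float32));print(" rect",r)
        # rectangle centre back to pixel for two-view crossing
        p=ctrl.camera_params(n);T=np.linalg.inv(p["T"]);x=T[:3,:3]@np.r_[np.array(r[0])/1000,.153]+T[:3,3]
        cen[n,i]=[p["fx"]*x[0]/x[2]+p["cx"],p["fy"]*x[1]/x[2]+p["cy"]]
    cv2.imwrite(f"pics/{n}c.png",vis)
for i in 0,1: print(i,cen["top",i],cen["side",i],two(cen["top",i],cen["side",i]))
a=cv2.imread("pics/topc.png");b=cv2.imread("pics/sidec.png")
cv2.imwrite("pics/both.png",np.hstack([cv2.resize(a[150:390,40:540],(400,192)),cv2.resize(b[110:420,220:450],(400,540))[:192]]) if 0 else np.hstack([a[140:380,60:530],b[120:360,220:450]]))
E
```

```text
top 0 [186 213 226]
 rect ((475.99609375, -127.26163482666016), (276.7781066894531, 196.84963989257812), 6.7516326904296875)
top 1 [186 214 226]
 rect ((423.0084228515625, 390.93927001953125), (200.24508666992188, 225.72845458984375), 86.5379638671875)
side 0 [195 215 230]
 rect ((478.8543701171875, -125.51806640625), (279.62591552734375, 202.83892822265625), 6.865641117095947)
side 1 [195 215 229]
 rect ((424.3863830566406, 393.16552734375), (204.04359436035156, 237.9383087158203), 86.49041748046875)
0 [np.float64(445.04780818569486), np.float64(256.70399351169925)] [np.float64(344.6415047002173), np.float64(314.86092174219857)] (array([ 0.47782184, -0.12654914,  0.15263208]), np.float64(0.0028709372861254845))
1 [np.float64(156.59402772015963), np.float64(194.96948069929715)] [np.float64(289.7931938069672), np.float64(150.91914361255522)] (array([0.42386037, 0.39173185, 0.15307588]), np.float64(0.0017421646027021077))
```

View pics/both.png

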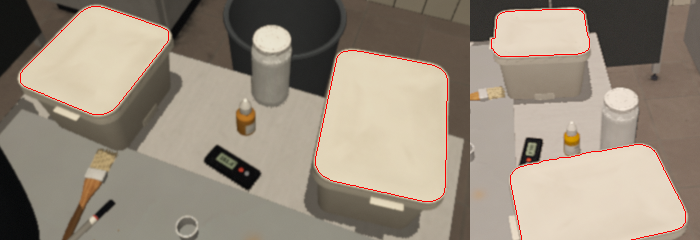

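The oblong tub is lid 0: it measures about 280 × 200 mm, is centred at (0.4775, -0.1265), and its top is at z ≈ 0.153. Next I'll work out the shift in the tool's axes.

Run:
```python
from h import *
from scipy.spatial.transform import Rotation as R
o=ctrl.get_obs();r=R.from_rotvec(o["tool_rot"])
for z in(.25,.20): print(r.inv().apply(np.array([.4775,-.1265,z])-o["tool_pos"]))
print(r.as_matrix().round(3))
```

```text
[-4.85368029e-01 -5.32211847e-01 -2.46004286e-04]
[-0.48538044 -0.53211715  0.0497539 ]
[[-0.902  0.432 -0.001]
 [ 0.432  0.902 -0.002]
 [ 0.    -0.002 -1.   ]]
```

Careful with the scale: shifts go in shares of 0.75 m and turns go in shares of pi rad. That gives: -0.532 m / 0.75 = -0.7093, -0.485 m / 0.75 = -0.6467.

```bash
R="see"; echo '{"ticks":[[0, -0.0267, -0.0293, 0, 0, 0, 0], [0, -0.06, -0.0667, 0, 0, 0, 0], [0, -0.6467, -0.7093, 0, 0, 0, 0], [0, -0.6467, -0.7093, 0, 0, 0, 0], [0, -0.6467, -0.7093, 0, 0, 0, 0], [0, -0.6467, -0.7093, 0, 0, 0, 0], [0, -0.6467, -0.7093, 0, 0, 0, 0], [0, -0.6467, -0.7093, 0, 0, 0, 0], [0, -0.6467, -0.7093, 0, 0, 0, 0], [0, -0.6467, -0.7093, 0, 0, 0, 0], [0, -0.6467, -0.7093, 0, 0, 0, 0], [0, -0.6467, -0.7093, 0, 0, 0, 0], [0, -0.6467, -0.7093, 0, 0, 0, 0], [0, -0.6467, -0.7093, 0, 0, 0, 0], [0, -0.6467, -0.7093, 0, 0, 0, 0], [0, -0.6467, -0.7093, 0, 0, 0, 0], [0, -0.6467, -0.7093, 0, 0, 0, 0], [0, -0.6467, -0.7093, 0, 0, 0, 0], [0, -0.6467, -0.7093, 0, 0, 0, 0], [0, -0.6467, -0.7093, 0, 0, 0, 0]]}' | python3 jog.py 20
```

```text
t: 1.77
tool_pos: [0.4773, -0.1268, 0.2493]
tool_rot: [-0.7, -3.061, -0.001]
contact_force: [-0.0, -0.0, -0.6]
opening: 0.0002
grip_force: 0.0
```

Converted, 0.064 m / 0.75 = 0.0853, 0.055 m / 0.75 = 0.0733.

```bash
echo '{"ticks":[[0, 0, 0, 0.0267, 0, 0, 0], [0, 0, 0, 0.0533, 0, 0, 0], [0, 0, 0, 0.0733, 0, 0, 0], [0, 0, 0, 0.0853, 0, 0, 0], [0, 0, 0, 0.0853, 0, 0, 0], [0, 0, 0, 0.0853, 0, 0, 0]]}' | python3 jog.py
python3 - <<'E'
from h import *
a=ctrl.get_image("top")[140:440,330:560,::-1];b=ctrl.get_image("side")[140:440,220:480,::-1]
cv2.imwrite("pics/near.png",np.hstack([a,b]))
E
```

```text
t: 2.27
tool_pos: [0.4773, -0.1248, 0.1859]
tool_rot: [-0.694, -3.063, -0.0]
contact_force: [0.2, 1.2, -0.1]
opening: -0.0004
grip_force: 0.0
```

View pics/near.png

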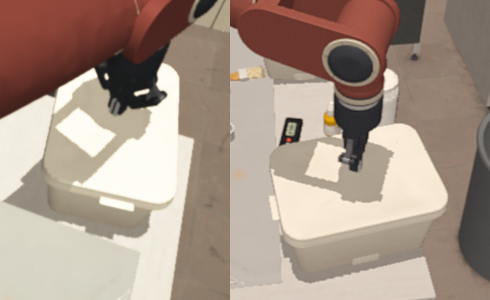

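The closed fingertips hang over the lid's middle in both views. In the side view they are at about pixel (340,300), which is what I'd expect for a point 14 mm above the lid centre. I'll descend slowly.

Converted, 0.016 m / 0.75 = 0.0213, 0.015 m / 0.75 = 0.02.

```bash
echo '{"ticks":[[0, 0, 0, 0.0053, 0, 0, 0], [0, 0, 0, 0.0107, 0, 0, 0], [0, 0, 0, 0.0147, 0, 0, 0], [0, 0, 0, 0.0173, 0, 0, 0], [0, 0, 0, 0.0187, 0, 0, 0], [0, 0, 0, 0.02, 0, 0, 0], [0, 0, 0, 0.0213, 0, 0, 0], [0, 0, 0, 0.0213, 0, 0, 0], [0, 0, 0, 0.0213, 0, 0, 0]]}' | python3 jog.py
```

```text
t: 3.12
tool_pos: [0.4776, -0.1257, 0.17]
tool_rot: [0.696, 3.063, -0.0]
contact_force: [1.0, -0.2, 0.5]
opening: -0.0002
grip_force: 0.0
```

Converted, 0.002 m / 0.75 = 0.0027, 0.001 m / 0.75 = 0.0013.

```bash
echo '{"ticks":[[0, 0, 0, 0.0013, 0, 0, 0], [0, 0, 0, 0.0027, 0, 0, 0], [0, 0, 0, 0.0027, 0, 0, 0], [0, 0, 0, 0.0027, 0, 0, 0]]}' | python3 jog.py
```

```text
t: 3.45
tool_pos: [0.4776, -0.1257, 0.168]
tool_rot: [0.696, 3.063, -0.0]
contact_force: [0.3, -0.1, 0.9]
opening: -0.0001
grip_force: 0.1
```

Converted, 0.002 m / 0.75 = 0.0027, 0.001 m / 0.75 = 0.0013.

```bash
echo '{"ticks":[[0, 0, 0, 0.0013, 0, 0, 0], [0, 0, 0, 0.0027, 0, 0, 0], [0, 0, 0, 0.0027, 0, 0, 0], [0, 0, 0, 0.0027, 0, 0, 0]]}' | python3 jog.py
```

```text
t: 3.78
tool_pos: [0.4775, -0.1257, 0.1658]
tool_rot: [-0.696, -3.063, -0.0]
contact_force: [0.1, 0.5, -0.2]
opening: -0.0
grip_force: 0.1
```

Converted, 0.001 m / 0.75 = 0.0013.

```bash
echo '{"ticks":[[0, 0, 0, 0.0013, 0, 0, 0], [0, 0, 0, 0.0013, 0, 0, 0]]}' | python3 jog.py
```

```text
t: 3.95
tool_pos: [0.4775, -0.1257, 0.1649]
tool_rot: [-0.696, -3.063, -0.0]
contact_force: [-0.6, 0.3, 0.2]
opening: 0.0003
grip_force: 0.0
```

Converted, 0.0005 m / 0.75 = 0.0007.

```bash
echo '{"ticks":[[0, 0, 0, 0.0007, 0, 0, 0], [0, 0, 0, 0.0007, 0, 0, 0]]}' | python3 jog.py
```

```text
t: 4.12
tool_pos: [0.4775, -0.1257, 0.1644]
tool_rot: [-0.696, -3.063, -0.0]
contact_force: [0.5, 0.4, 0.7]
opening: -0.0003
grip_force: 0.2
```

Converted, 0.0005 m / 0.75 = 0.0007.

```bash
echo '{"ticks":[[0, 0, 0, 0.0007, 0, 0, 0], [0, 0, 0, 0.0007, 0, 0, 0]]}' | python3 jog.py
```

```text
t: 4.28
tool_pos: [0.4775, -0.1257, 0.1639]
tool_rot: [-0.696, -3.063, -0.0]
contact_force: [-0.6, 0.2, 0.6]
opening: -0.0004
grip_force: 0.3
```

Converted, 0.0005 m / 0.75 = 0.0007.

```bash
echo '{"ticks":[[0, 0, 0, 0.0007, 0, 0, 0], [0, 0, 0, 0.0007, 0, 0, 0]]}' | python3 jog.py
```

```text
t: 4.45
tool_pos: [0.4776, -0.1257, 0.1639]
tool_rot: [-0.696, -3.063, 0.0]
contact_force: [-1.4, 0.7, 3.7]
opening: 0.0002
grip_force: 1.8
```

Converted, 0.0005 m / 0.75 = 0.0007.

```bash
echo '{"ticks":[[0, 0, 0, 0.0007, 0, 0, 0], [0, 0, 0, 0.0007, 0, 0, 0]]}' | python3 jog.py
python3 - <<'E'
from h import *
a=ctrl.get_image("top")[140:440,330:560,::-1];b=ctrl.get_image("side")[240:390,280:410,::-1]
cv2.imwrite("pics/press.png",np.hstack([cv2.resize(a,(460,600))[:450],cv2.resize(b,(300,450)) if 0 else cv2.resize(b,(340,450))]))
E
```

```text
t: 4.62
tool_pos: [0.4776, -0.1258, 0.1639]
tool_rot: [-0.696, -3.063, 0.0]
contact_force: [-3.5, 0.9, 6.1]
opening: -0.0003
grip_force: 3.1
```

View pics/press.png

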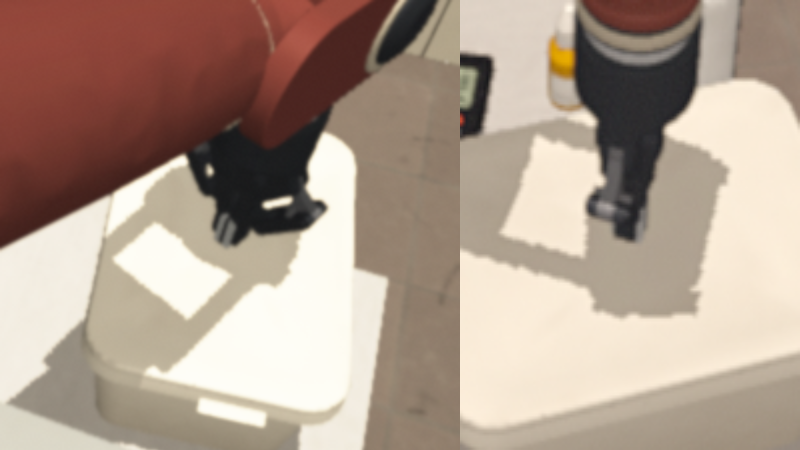

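The fingertips rest mid-lid, at about (235,240) in the left crop and (625,235) in the right. The TCP stopped at z = 0.1639, exactly 145 + 19 mm, and force rises there with no further motion. The lid is home, so I'll withdraw straight up.

Converted, -0.12 m / 0.75 = -0.16, -0.09 m / 0.75 = -0.12.

```bash
echo '{"ticks":[[0, 0, 0, 0, 0, 0, 0], [0, 0, 0, -0.0027, 0, 0, 0], [0, 0, 0, -0.0133, 0, 0, 0], [0, 0, 0, -0.04, 0, 0, 0], [0, 0, 0, -0.08, 0, 0, 0], [0, 0, 0, -0.12, 0, 0, 0], [0, 0, 0, -0.16, 0, 0, 0], [0, 0, 0, -0.16, 0, 0, 0], [0, 0, 0, -0.16, 0, 0, 0], [0, 0, 0, -0.16, 0, 0, 0]]}' | python3 jog.py
python3 - <<'E'
from h import *
im=ctrl.get_image("side")[:,:,::-1]; cv2.imwrite("pics/side1.png",im)
E
```

```text
t: 5.55
tool_pos: [0.4774, -0.1256, 0.2825]
tool_rot: [-0.696, -3.063, -0.0]
contact_force: [-0.6, -0.2, -0.8]
opening: -0.0002
grip_force: 0.0
```

View pics/side1.png

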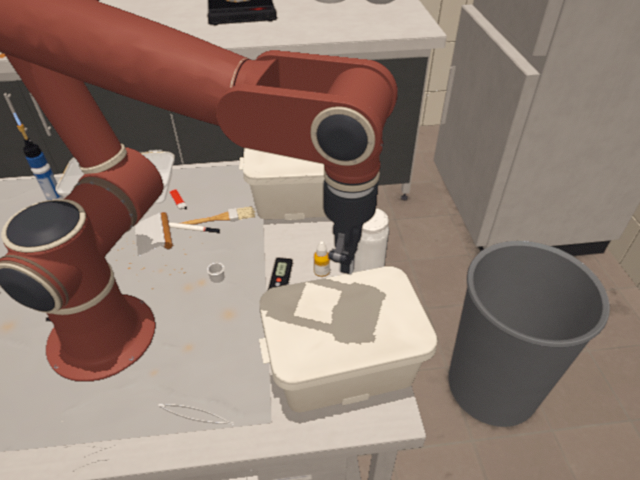

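The arm is clear. The tub's corners at (262,300) and (433,335), the thermometer, the bottle and the jar are all where they were. I'll hand in.

```bash
python3 -c "
from station import ctrl
print(ctrl.finish_job())"
```

```text
the job is handed in; nothing more can be done
None
```

I pressed the oblong tub's lid down to its hard stop, with about 6–7 N on the last reading, then withdrew straight up and handed the job in; nothing else looked moved in the last side view, though the arm partly hid the square tub and no verdict came back.

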